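# Refit the drip tray's grille and stand the dropper bottle on it

### The arm

A 6-joint arm with a two-finger parallel gripper is mounted at the origin on a cart in front of the work surface, level with it; the furniture and walls round the work are solid. World frame = base frame: x ahead of the robot, y to its left, z up, the work surface at z = 0. Lengths are in m, angles in degrees, forces in N, time in s.
With the tool pointing down it reaches from about 0.35 to 0.975 m from the base axis. Payload 17.4 kg.
Tool frame: the origin (TCP) lies midway between the tips of the shut fingers; the grasp point (between the pads) lies 19 mm behind it; z points along the fingers, y is the line along which they close (so a half turn about z gives the same grasp; the last joint's range is limited). The gripper opens to 85 mm and grips with 20 to 120 N. Pads are 22 mm wide; open, the fingers measure 114 mm over their backs; the gripper's body (76 mm by 85 mm) begins 54 mm behind the grasp point. The pads swing forward as they close: fully open they stand 13 mm farther back than shut.
Start: joints at [-72.811, 6.646, 82.598, -0, 90.757, -2.166], TCP at [0.224, -0.637, 0.231] pointing down, gripper open.
Joint ranges: [-162.19, 162.19], [-47.58, 125.68], [4.15, 143.07], [-65.23, 245.23], [0.69, 171.88], [-170.13, 170.13]. Speed limits (degrees/s): [108.29, 108.29, 127.2, 180, 180, 180].

### API

Orientations are given as [roll, pitch, yaw] about the fixed x, y, z axes, in that order (R = Rz(yaw) Ry(pitch) Rx(roll)).
In Python, from station import read_state, camera, manip, trace, pinpoint gives the robot as it stands.
- The arm moves only by the shell command python3 -m pendant 'ROWS' [FORCE]. ROWS is JSON, a list of rows, each an object of numbers: "dx", "dy", "dz": the shift along the world's x, y, z as a fraction of full scale; "ax", "ay", "az": the turn, a rotation vector about the world's x, y, z as a fraction of full scale; "jaw": the opening, from 0 (shut) to 1 (fully open). A call has 1 to 10 rows; each row shifts and turns the commanded pose from where the row before left it; what a row does not reach is not made up. Full scale, the value 1, is 0.08 m for a shift and 180 degrees for a turn. A row lasts 1/8 s, in which the tool goes at most 62.5 mm and 10.7 degrees, less where a joint would pass 70% of its speed; a pose out of reach is approached as far as the arm can. A call with a number of a shift or a turn outside -1 to 1 is refused whole. A call with a gripper value outside its range is refused whole. The fingers move at their own pace and stop on an object; FORCE is the grip in N (left out, the last holds). Time passes only in rows, so rows that do not move let the fingers close. It gives the time, the measured TCP pose, the force, the opening and the grip force at its end, in the units of the state.
- read_state(): the state, without advancing time (a new reading comes with each control period).
- camera(name): name is "scene" or "side" or "wrist"; returns a dict with "img" (480x640x3 uint8, blue, green, red), "z_map" (480x640 float32, m along the optical axis (not along the pixel's ray), 0 where there is no reading), "camera_matrix" (3x3 intrinsics, pixels), "extrinsics" (4x4, takes a point from world to camera coordinates); the wrist camera has in their place "T_tool_cam" (4x4, takes a point from camera to tool coordinates, whose origin is the TCP and whose axes are the flange's). Camera axes: x right, y up, looking along -z (the intrinsics and any distortion apply to the point x, -y, -z); pixel columns grow to the right and rows downward; lengths in m; the calibration is good to about 2 mm. The wrist camera is an equidistant fisheye: a pixel r from the principal point sees the ray r / f radians off the axis. A picture is of the moment at which its call begins: read the wrist's pose just before it.
- manip.hand_in(): hands the job in; it is judged then, once.
Trained networks look in a picture, given as the dict that the camera call returned (one of the last four; its "shot" number tells which), for a name from the list of things; names that differ only in an ending like _2 or _b are one class to them, and where a whole thing is asked for, a point or a joint stands for the part that bears it (a point fixed in the world has none). Each returns a list of dicts, best first, with "conf" (0 to 1); they miss things now and then, are a little off and sometimes report something else, mostly with a low value. They report only what shows in the picture. A call takes as long as a camera call.
- trace(target, picture): "mask" (480x640 bool, what is visible of it) and "centre" ([column, row] as shares, 0 to 1, of the picture: columns of its width, rows of its height, amid what is visible of it).
- pinpoint(target, picture): "centre" ([column, row] as shares, 0 to 1, of the picture: columns of its width, rows of its height: a listed point, or the origin of a listed thing).
The state is a dict: "time": time; "joints": joint angles; "qvel": joint speeds; "joint_efforts": joint torques, N m; "ee_pos": TCP position; "tool_rot": TCP orientation; "force": force on the tool from outside, world axes, zero at the start; "torque": the same for the moment, N m; "opening": finger opening in m; "finger_force": force on a finger pad.
Only numpy, scipy, OpenCV 4.12 (cv2) and the standard library are available. Lean on these libraries where they do the work, as an engineer would, in place of code of your own. Each camera call takes 0.05 s, during which the arm holds its last target. There are 200 camera calls.

### The job

Put the steel grille back in the grey drip tray: tuck the edge away from its orange tab under the tray's overhanging lip while the tab end is still raised, then swing the tab end down until the grille lies flat and fully home, and let go. Then stand the amber dropper bottle upright on the bars of the grille. Do not topple the bottle, and leave the other things where they stand.

Things in the scene. Friction and masses are not known exactly. Their poses are not given: they have to be found in the camera images.
- tray: grey drip tray, fixed, 147 mm (its x) by 200 mm (its y). Origin: centre of its underside, z up. Inside walls at x = -67.5 and +67.5 mm, y = -94 and +94 mm; all round inside a ledge 10 mm wide, top at z = 22 mm, carries the grille. Rim at z = 30 mm on the +x and both y sides. The -x side (facing the robot, within 0.4 rad) is higher and carries the lip: see lip_edge.
- lip_edge (a point): middle of the lip's free edge, at its underside: tray frame x = -53.5, y = 0, z = 39 mm. The lip runs the tray's whole width, is 5 mm thick (top at z = 44 mm) and reaches 14 mm inward from the wall over the ledge.
- grille: loose dark steel grille, 130 mm (its x) by 180 mm (its y) by 8 mm, 0.14-0.28 kg, lying tab up right of the tray, +x away from the robot within 0.5 rad. Origin: centre of its underside, z up. Home: axes along the tray's, origin 22 mm above the tray's, top level with the rim, play 2.5 mm at each end and 4 mm at each side. Its plain edge at x = -65 mm goes under the lip.
- tab (a point): middle of the grille's orange pull tab, the place to grip: grille frame x = 45, y = 0, z = 22 mm. The tab is 12 mm thick (along grille x), 60 mm wide (along y) and stands from z = 8 to 36 mm
- hook_edge (a point): middle of the grille's plain edge, half way up its thickness: grille frame x = -65, y = 0, z = 4 mm
- dropper: loose amber glass bottle with a black rubber dropper on top, 102 mm tall in all. The glass is a straight cylinder 32 mm across up to z = 56 mm, then narrows to the 24 mm collar (62 to 77 mm) and the 13 mm rubber teat; 0.06 to 0.08 kg. Stands upright, right of the grille. Origin: centre of its underside, z up. Clear room for it on the grille: x = -30 to +15 mm there.
- pepper: pepper shaker, white and grey, 44 mm across, 90 mm tall; stands at the left of the tray. Loose bystander. Origin: centre of its underside
- mug: cream mug, 82 mm across plus handle, 94 mm tall; stands behind the tray. Loose bystander. Origin: centre of its underside
- yoghurt: yoghurt pot, 72 mm across, 71 mm tall; stands behind the tray. Loose bystander. Origin: centre of its underside
- tumbler: clear glass tumbler, 84 mm across, 89 mm tall; stands at the far right, beyond the dropper bottle. Loose bystander. Origin: centre of its underside

How it is judged (in metres and radians):
On the way, in this order (a step that is already met when the one before it is completed fails the run):
1. the grille's plain edge is under the tray's lip while the tab end is raised (x of hook_edge in the frame of tray between -0.072 and -0.0575 m and z of hook_edge in the frame of tray between 0.02 and 0.039 m and y of hook_edge in the frame of tray between -0.02 and 0.02 m and angle between grille's own z axis and vertical above 0.07 rad), for 0.1 s.
2. the grille lies flat, fully home in the tray, and is let go (angle between grille's own z axis and vertical below 0.04 rad and angle between the x axis of grille and the x axis of tray, either way round below 0.08 rad and x of hook_edge in the frame of tray between -0.072 and -0.0575 m and z of grille in the frame of tray between 0.018 and 0.025 m and y of grille in the frame of tray between -0.008 and 0.008 m and contact force between the fingers and grille below 0.1 N), for 0.2 s.
At the end, for the whole second after the job is handed in: The grille lies level in the tray (within 0.04 rad, origin 18 to 25 mm above the tray's), its axes along the tray's within 0.08 rad, centred within 8 mm across, its plain edge 4 mm or more under the lip; the dropper bottle stands upright (within 0.06 rad) and still on the grille's top (angle between grille's own z axis and vertical below 0.04 rad and angle between the x axis of grille and the x axis of tray, either way round below 0.08 rad and x of hook_edge in the frame of tray between -0.072 and -0.0575 m and z of grille in the frame of tray between 0.018 and 0.025 m and y of grille in the frame of tray between -0.008 and 0.008 m and angle between dropper's own z axis and vertical below 0.06 rad and z of dropper in the frame of grille between 0.004 and 0.012 m and contact force between dropper and grille above 0.2 N and x of dropper in the frame of grille between -0.04 and 0.05 m and y of dropper in the frame of grille between -0.08 and 0.08 m and linear speed of dropper below 0.02 m/s); the robot touches nothing.
It fails at once if the dropper bottle is toppled (angle between dropper's own z axis and vertical above 0.8 rad).
It fails at once if the pepper is moved more than 3 cm (distance of pepper from where it was at the start of the episode above 0.03 m).
It fails at once if the mug is moved more than 3 cm (distance of mug from where it was at the start of the episode above 0.03 m).
It fails at once if the yoghurt is moved more than 3 cm (distance of yoghurt from where it was at the start of the episode above 0.03 m).
It fails at once if the tumbler is moved more than 3 cm (distance of tumbler from where it was at the start of the episode above 0.03 m).
It also fails if it takes over 54 s, if anything falls off the work surface, if the arm or the gripper's body presses on something with over 40 N, if the wrist force passes 120 N, or if a joint passes its speed limit or range.

## Working session

There is one attempt and no reset: what is moved stays moved. The work goes in short steps, Python scripts to look and compute and a shell command to move; the robot and the scene stay as the last step left them, time stands still between calls to the robot, and variables do not carry over. Pictures are saved under pics/ and viewed, at most 10 in all, crops included, and the job is handed in when it is done.

```bash
ls; mkdir -p pics
cat > h.py <<'E'
import numpy as np, cv2
from station import read_state, camera, manip, trace, pinpoint
def world(c,uv,depth=None,z=None):
    K=np.array(c["camera_matrix"]);T=np.linalg.inv(np.array(c["extrinsics"]))
    u,v=uv; d=np.array([(u-K[0,2])/K[0,0],-(v-K[1,2])/K[1,1],-1.])
    o=T[:3,3]; r=T[:3,:3]@d
    if depth is None: depth=(z-o[2])/r[2]
    return o+r*depth
def cloud(c,mask):
    v,u=np.nonzero(mask&(c["z_map"]>0)); K=np.array(c["camera_matrix"]);T=np.linalg.inv(np.array(c["extrinsics"]))
    D=c["z_map"][v,u]; p=np.stack([(u-K[0,2])/K[0,0]*D,-(v-K[1,2])/K[1,1]*D,-D],1)
    return p@T[:3,:3].T+T[:3,3]
E
python3 - <<'E'
from h import *
s=read_state();print(s)
for n in("scene","side"):
    c=camera(n);cv2.imwrite(f"pics/{n}0.png",c["img"])
    for t in("tray","grille","dropper","pepper","mug","yoghurt","tumbler"):
        for r in trace(t,c)[:1]:
            p=cloud(c,r["mask"]);print(n,t,round(r["conf"],2),len(p),np.percentile(p,[2,50,98],axis=0).round(3).tolist() if len(p) else '')
    for t in("lip_edge","tab","hook_edge","tray","grille","dropper"):
        for r in pinpoint(t,c)[:1]:
            z={"lip_edge":.039,"tab":.022,"hook_edge":.004}.get(t,0)
            uv=np.array(r["centre"])*[640,480];print(n,t,round(r["conf"],2),uv.round(1),world(c,uv,z=z).round(4))
E
```

```text
pics
{'time': 0.0, 'joints': array([-7.28112779e+01,  6.67351382e+00,  8.26370189e+01, -9.58163046e-04,
        9.07566146e+01, -2.16469523e+00]), 'qvel': array([-0.11894978, -0.00506023, -0.0038772 , -0.02417009,  0.02313427,
       -0.0087805 ]), 'joint_efforts': array([ 8.91077289e-04, -7.31989574e+01, -6.32491279e+01, -7.54718997e-06,
        6.20743667e-03,  3.79286831e-06]), 'ee_pos': array([ 0.22363079, -0.63666588,  0.23055557]), 'tool_rot': array([-1.79932864e+02, -1.57888147e-03,  1.93534043e+01]), 'force': array([-0.46971966,  0.56229185,  0.33327447]), 'torque': array([ 0.02798503, -0.04024212,  0.01040858]), 'finger_force': 0.0, 'opening': 0.08547328136697324}
scene tray 0.8 2646 [[0.407, -0.014, 0.0], [0.508, 0.094, 0.016], [0.594, 0.197, 0.043]]
scene grille 0.82 318 [[0.401, -0.312, -0.003], [0.451, -0.268, 0.005], [0.523, -0.209, 0.009]]
scene dropper 0.78 167 [[0.518, -0.439, 0.003], [0.528, -0.426, 0.046], [0.543, -0.417, 0.089]]
scene pepper 0.97 415 [[0.479, 0.306, 0.003], [0.486, 0.325, 0.048], [0.505, 0.343, 0.088]]
scene mug 0.58 894 [[0.694, 0.018, 0.002], [0
[... 853 characters left out ...]
side pepper 0.79 318 [[0.477, 0.297, 0.001], [0.491, 0.307, 0.051], [0.512, 0.327, 0.089]]
side mug 0.6 1131 [[0.693, 0.016, 0.002], [0.736, 0.063, 0.057], [0.774, 0.114, 0.093]]
side yoghurt 0.72 531 [[0.722, 0.183, 0.001], [0.743, 0.202, 0.064], [0.782, 0.245, 0.073]]
side tumbler 0.86 653 [[0.397, -0.653, 0.006], [0.45, -0.631, 0.037], [0.472, -0.612, 0.09]]
side lip_edge 0.65 [233.9 234.8] [0.4514 0.0622 0.039 ]
side tab 0.67 [333.2 291.2] [ 0.532  -0.2418  0.022 ]
side hook_edge 0.85 [289.3 303.2] [ 0.4336 -0.1835  0.004 ]
side tray 0.79 [247.2 229.7] [0.5037 0.0782 0.    ]
side grille 0.85 [312.7 299.5] [ 0.4859 -0.2144  0.    ]
side dropper 0.87 [387.8 346.4] [ 0.5305 -0.4353  0.    ]
```

View pics/scene0.png

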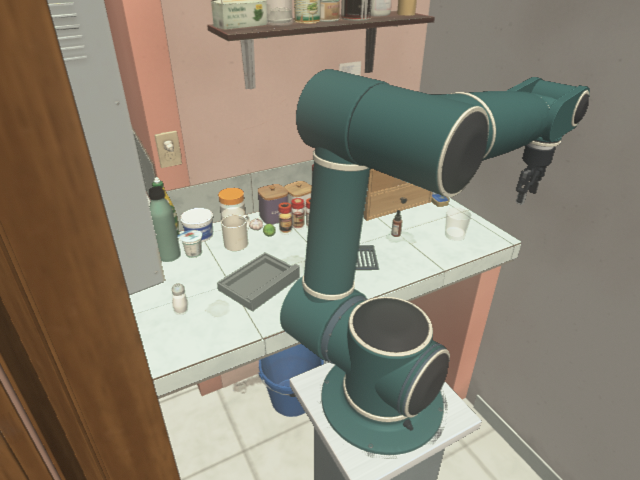

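View pics/side0.png

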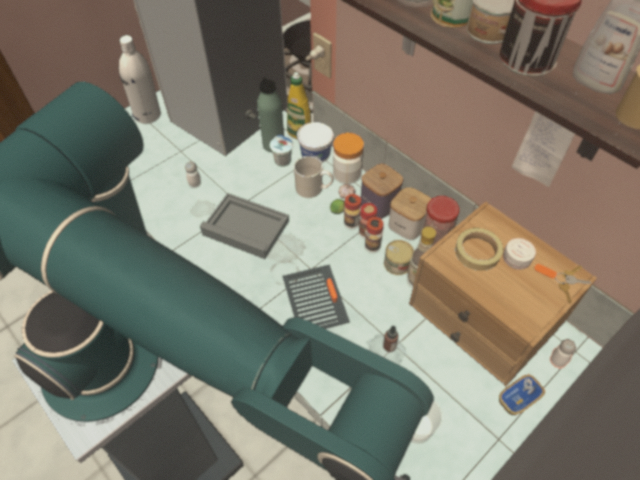

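```bash
python3 -m pendant '[{"dx":0.43,"dy":0.60,"dz":0.15,"az":0.029},{"dx":0.43,"dy":0.60,"dz":0.15,"az":0.029},{"dx":0.43,"dy":0.60,"dz":0.15,"az":0.029},{"dx":0.43,"dy":0.60,"dz":0.15,"az":0.029},{"dx":0.43,"dy":0.60,"dz":0.15,"az":0.029},{"dx":0.43,"dy":0.60,"dz":0.15,"az":0.029},{"dx":0.43,"dy":0.60,"dz":0.15,"az":0.029},{"dx":0.43,"dy":0.60,"dz":0.15,"az":0.029},{}]'
cat >> h.py <<'E'
from scipy.spatial.transform import Rotation as Ro
def wcam():
    s=read_state(); c=camera("wrist")
    T=np.eye(4);T[:3,:3]=Ro.from_euler("xyz",s["tool_rot"],degrees=True).as_matrix();T[:3,3]=s["ee_pos"]
    c["T"]=T@np.array(c["T_tool_cam"]); return s,c
def wray(c,u,v):
    K=np.array(c["camera_matrix"]); x=(np.asarray(u)-K[0,2])/K[0,0]; y=(np.asarray(v)-K[1,2])/K[1,1]
    th=np.hypot(x,y); k=np.where(th>1e-9,np.tan(th)/np.maximum(th,1e-9),1)
    return np.stack([x*k,-y*k,-np.ones_like(x)],-1)
def wworld(c,uv,z):
    r=c["T"][:3,:3]@wray(c,*uv); o=c["T"][:3,3]; return o+r*(z-o[2])/r[2]
def wcloud(c,m):
    v,u=np.nonzero(m&(c["z_map"]>0)); p=wray(c,u,v)*c["z_map"][v,u][:,None]
    return p@c["T"][:3,:3].T+c["T"][:3,3]
ZP={"lip_edge":.039,"tab":.022,"hook_edge":.004}
def wreport(c,names):
    for t in names:
        for r in pinpoint(t,c)[:1]:
            uv=np.array(r["centre"])*[640,480];print(t,round(r["conf"],2),uv.round(1),wworld(c,uv,ZP.get(t,0)).round(4))
E
python3 - <<'E'
from h import *
s,c=wcam();print(s["ee_pos"],s["tool_rot"],s["joints"]);cv2.imwrite("pics/w1.png",c["img"]);print(c["camera_matrix"],c["T"].round(3))
wreport(c,["tab","hook_edge","grille","dropper","lip_edge","tray"])
for t in("grille","dropper","tray"):
    for r in trace(t,c)[:1]:
        p=wcloud(c,r["mask"]);print(t,r["conf"],np.percentile(p,[2,50,98],axis=0).round(3).tolist())
        if t=="grille":
            tt=p[(p[:,2]>.02)];q=p[(p[:,2]<.015)]
            print("tab pts",len(tt),cv2.minAreaRect(tt[:,:2].astype(np.float32)*1000))
            print("grille",cv2.minAreaRect(q[:,:2].astype(np.float32)*1000), np.median(q[:,2]))
E
```

```text
[ 0.22368066 -0.63686016  0.23129507] [-1.79997656e+02 -5.85363413e-04  1.93518496e+01] [-7.28127319e+01  6.64684637e+00  8.25977576e+01  4.96457318e-04
  9.07577605e+01 -2.16457493e+00]
[[371.64829954   0.         317.06172433]
 [  0.         371.64829954 242.07429942]
 [  0.           0.           1.        ]] [[ 0.332  0.901  0.28   0.295]
 [-0.943  0.317  0.099 -0.612]
 [ 0.    -0.297  0.955  0.373]
 [ 0.     0.     0.     1.   ]]invalid input
```

View pics/w1.png

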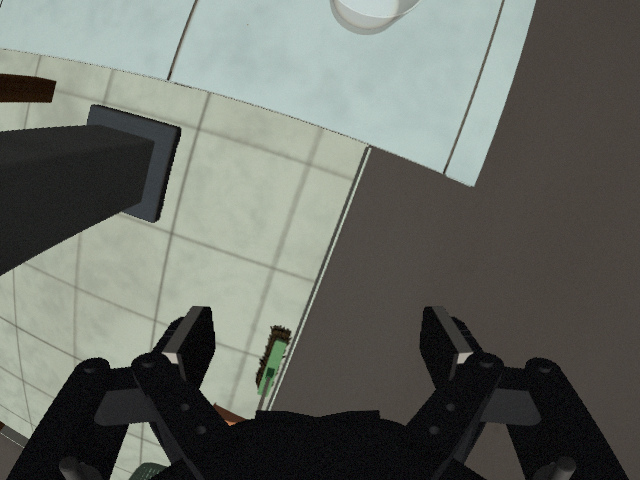

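```bash
python3 -m pendant '[{"dx":0.43,"dy":0.50,"dz":0.30,"az":0.039},{"dx":0.43,"dy":0.50,"dz":0.30,"az":0.039},{"dx":0.43,"dy":0.50,"dz":0.30,"az":0.039},{"dx":0.43,"dy":0.50,"dz":0.30,"az":0.039},{"dx":0.43,"dy":0.50,"dz":0.30,"az":0.039},{"dx":0.43,"dy":0.50,"dz":0.30,"az":0.039},{"dx":0},{"dx":0}]'
cat > look.py <<'E'
from h import *
import sys
s,c=wcam();print(s["ee_pos"],s["tool_rot"],s["joints"].round(1));cv2.imwrite(f"pics/{sys.argv[1]}.png",c["img"])
wreport(c,["tab","hook_edge","grille","dropper","lip_edge","tray"])
for t in("grille","dropper","tray"):
    for r in trace(t,c)[:1]:
        p=wcloud(c,r["mask"]);print(t,r["conf"],np.percentile(p,[2,50,98],axis=0).round(3).tolist())
        if t=="grille":
            tt=p[(p[:,2]>.02)];q=p[(p[:,2]<.015)]
            if len(tt)>5: print("tab pts",len(tt),cv2.minAreaRect(tt[:,:2].astype(np.float32)*1000))
            print("grille",cv2.minAreaRect(q[:,:2].astype(np.float32)*1000), np.median(q[:,2]))
E
python3 look.py w2
```

```text
[ 0.22369081 -0.63686715  0.23128543] [-1.79997519e+02 -2.32433950e-03  1.93519082e+01] [-72.8   6.6  82.6   0.   90.8  -2.2]
lip_edge 0.15 [365.7   1.8] [ 0.4236 -0.6126  0.039 ]invalid input
```

View pics/w2.png

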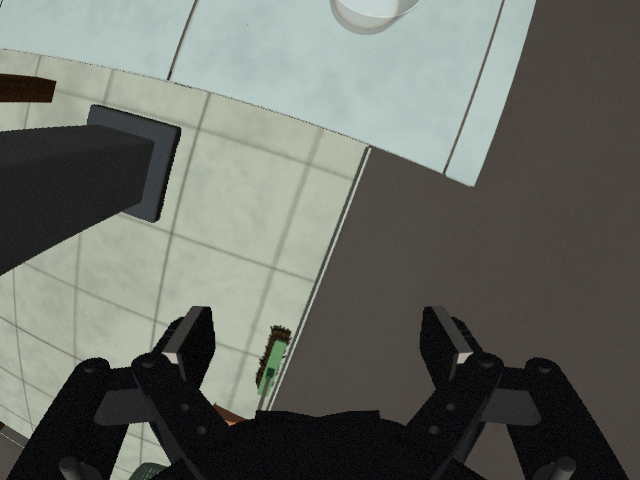

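```bash
python3 -m pendant '[{"dx":0.43,"dy":0.50,"dz":0.30,"ax":0,"ay":0,"az":0.039,"jaw":1},{"dx":0.43,"dy":0.50,"dz":0.30,"ax":0,"ay":0,"az":0.039,"jaw":1},{"dx":0.43,"dy":0.50,"dz":0.30,"ax":0,"ay":0,"az":0.039,"jaw":1},{"dx":0.43,"dy":0.50,"dz":0.30,"ax":0,"ay":0,"az":0.039,"jaw":1},{"dx":0.43,"dy":0.50,"dz":0.30,"ax":0,"ay":0,"az":0.039,"jaw":1},{"dx":0.43,"dy":0.50,"dz":0.30,"ax":0,"ay":0,"az":0.039,"jaw":1},{"dx":0,"dy":0,"dz":0,"ax":0,"ay":0,"az":0,"jaw":1}]' && python3 look.py w3
```

```text
time: 3.28
ee_pos: [0.4321, -0.3947, 0.3777]
tool_rot: [179.8, 0.0, 61.8]
force: [1.0, -0.5, -0.2]
opening: 0.0855
finger_force: 0.0
[ 0.43205775 -0.39471119  0.37772882] [1.79807122e+02 3.15708844e-02 6.17796317e+01] [-44.9  -4.7  80.7   0.  103.9 -16.7]
tab 0.79 [327.3  44.7] [ 0.5352 -0.2327  0.022 ]
hook_edge 0.74 [249.9  55.3] [ 0.4383 -0.1904  0.004 ]
grille 0.85 [295.1  52.8] [ 0.4938 -0.2179  0.    ]
dropper 0.91 [393.9 171.6] [ 0.5377 -0.4306  0.    ]
grille 0.64 [[0.411, -0.31, 0.003], [0.494, -0.227, 0.007], [0.569, -0.134, 0.035]]
tab pts 418 ((534.0625, -236.56796264648438), (58.556026458740234, 13.20744800567627), 65.01978302001953)
grille ((491.770263671875, -219.95068359375), (170.7152557373047, 129.86781311035156), 63.05607223510742) 0.006963873607871096
dropper 0.62 [[0.521, -0.445, 0.011], [0.532, -0.429, 0.06], [0.551, -0.418, 0.099]]
```

```bash
python3 -m pendant '[{"dx":0.27,"dy":0.37,"dz":-0.40,"ax":0,"ay":0,"az":0,"jaw":1},{"dx":0.27,"dy":0.37,"dz":-0.40,"ax":0,"ay":0,"az":0.01,"jaw":1},{"dx":0.27,"dy":0.37,"dz":-0.40,"ax":0,"ay":0,"az":0,"jaw":1},{"dx":0.27,"dy":0.37,"dz":-0.40,"ax":0,"ay":0,"az":0,"jaw":1},{"dx":0,"dy":0,"dz":0,"ax":0,"ay":0,"az":0,"jaw":1}]' && python3 look.py w4
```

```text
time: 4.4
ee_pos: [0.5167, -0.2766, 0.2444]
tool_rot: [-179.8, -0.0, 63.4]
force: [0.1, -0.2, 0.0]
opening: 0.0853
finger_force: 0.0
[ 0.51667688 -0.2765985   0.2444019 ] [-1.79768654e+02 -3.23083380e-02  6.33921075e+01] [-30.7  -4.5  92.7   0.   92.   -4.1]
tab 0.98 [318.6 157.6] [ 0.5386 -0.2333  0.022 ]
hook_edge 0.94 [215.4 160.8] [ 0.4407 -0.1871  0.004 ]
grille 0.93 [271.8 158.6] [ 0.4942 -0.2136  0.    ]
dropper 0.56 [393.3 307.8] [ 0.5398 -0.4287 -0.    ]
grille 0.85 [[0.414, -0.307, -0.002], [0.499, -0.215, 0.007], [0.576, -0.123, 0.035]]
tab pts 788 ((534.1566772460938, -235.71600341796875), (58.72648620605469, 12.37010383605957), 63.562835693359375)
grille ((493.0583801269531, -215.55856323242188), (184.947265625, 134.8529815673828), 63.09378433227539) 0.0068952735970717605
dropper 0.7 [[0.472, -0.033, 0.003], [0.486, -0.027, 0.028], [0.504, -0.014, 0.044]]
tray 0.95 [[0.472, -0.033, 0.003], [0.486, -0.027, 0.028], [0.504, -0.014, 0.044]]
```

View pics/w4.png

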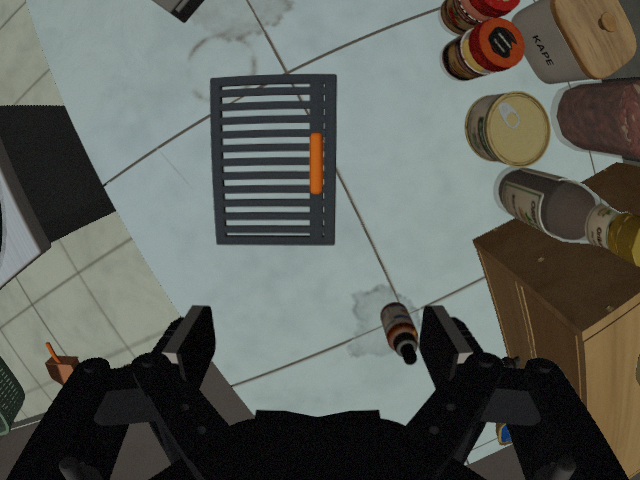

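```bash
python3 -m pendant '[{"dx":0.06,"dy":0.13,"dz":-0.60,"ax":0,"ay":0,"az":0,"jaw":0.6},{"dx":0.06,"dy":0.13,"dz":-0.60,"ax":0,"ay":0,"az":0,"jaw":0.6},{"dx":0.06,"dy":0.13,"dz":-0.60,"ax":0,"ay":0,"az":0,"jaw":0.6},{"dx":0.05,"dy":0.13,"dz":-0.60,"ax":0,"ay":0,"az":0,"jaw":0.6},{"dx":0,"dy":0,"dz":-0.30,"ax":0,"ay":0,"az":0,"jaw":0.6},{"dx":0,"dy":0,"dz":-0.16,"ax":0,"ay":0,"az":0,"jaw":0.6},{"dx":0,"dy":0,"dz":0,"ax":0,"ay":0,"az":0,"jaw":0.6}]' 40
```

```text
time: 5.78
ee_pos: [0.5348, -0.237, 0.0184]
tool_rot: [-180.0, 0.0, 63.3]
force: [0.0, -0.2, 0.4]
opening: 0.0513
finger_force: 0.0
```

```bash
python3 -m pendant '[{"dx":0,"dy":0,"dz":-0.06,"ax":0,"ay":0,"az":0,"jaw":0.6},{"dx":0,"dy":0,"dz":0,"ax":0,"ay":0,"az":0,"jaw":0},{"dx":0,"dy":0,"dz":0,"ax":0,"ay":0,"az":0,"jaw":0},{"dx":0,"dy":0,"dz":0,"ax":0,"ay":0,"az":0,"jaw":0},{"dx":0,"dy":0,"dz":0,"ax":0,"ay":0,"az":0,"jaw":0},{"dx":0,"dy":0,"dz":0,"ax":0,"ay":0,"az":0,"jaw":0}]' 70
```

```text
time: 6.52
ee_pos: [0.5352, -0.2371, 0.0144]
tool_rot: [179.9, 0.0, 63.3]
force: [-1.5, 0.2, 5.9]
opening: 0.0102
finger_force: 70.3
```

```bash
python3 -m pendant '[{"dx":0,"dy":0,"dz":0.30,"ax":0,"ay":0,"az":0,"jaw":0},{"dx":0,"dy":0,"dz":0.50,"ax":0,"ay":0,"az":0,"jaw":0},{"dx":0,"dy":0.20,"dz":0.50,"ax":0,"ay":0,"az":0.049,"jaw":0},{"dx":0,"dy":0.30,"dz":0.50,"ax":0,"ay":0,"az":0.049,"jaw":0},{"dx":0,"dy":0.35,"dz":0.50,"ax":0,"ay":0,"az":0.049,"jaw":0},{"dx":0,"dy":0.35,"dz":0.50,"ax":0,"ay":0,"az":0.049,"jaw":0},{"dx":0,"dy":0.30,"dz":0.20,"ax":0,"ay":0,"az":0.049,"jaw":0},{"dx":0,"dy":0,"dz":0,"ax":0,"ay":0,"az":0,"jaw":0}]'
python3 look.py w5
python3 - <<'E'
from h import *
s,c=wcam()
# tray rim points by height
m=trace("tray",c)
if m:
    p=wcloud(c,m[0]["mask"]);print(len(p),np.histogram(p[:,2],bins=np.arange(-.01,.06,.005)))
    np.save("tray5.npy",p)
for n in("scene","side"):
    c=camera(n)
    r=trace("tray",c)
    if r:
        p=cloud(c,r[0]["mask"]);np.save(f"tray_{n}.npy",p);print(n,r[0]["conf"],len(p))
E
```

```text
time: 7.52
ee_pos: [0.5352, -0.1158, 0.2551]
tool_rot: [179.9, 0.1, 107.5]
force: [-0.2, 0.2, -3.3]
opening: 0.0102
finger_force: 69.2
[ 0.53520181 -0.11578279  0.25506975] [1.79889854e+02 5.82189083e-02 1.07524039e+02] [-14.9  -9.7  96.4   0.   93.1 -32.4]
tab 0.59 [319.6 315.8] [ 0.577  -0.2382  0.022 ]
hook_edge 0.83 [104.2 291.2] [ 0.3028 -0.309   0.004 ]
lip_edge 0.9 [298.   11.3] [0.4594 0.0638 0.039 ]
tray 0.93 [349.4  17.7] [0.5075 0.085  0.    ]
grille 0.56 [[0.414, -0.182, 0.243], [0.489, -0.089, 0.247], [0.548, -0.033, 0.276]]
tab pts 53255 ((499.199462890625, -103.98834228515625), (160.3333282470703, 182.64028930664062), 17.365440368652344)
grille ((150.80471801757812, -413.3873596191406), (1006.2286376953125, 631.9845581054688), 12.895262718200684) -0.0014483319926904548
tray 0.9 [[0.451, -0.006, 0.003], [0.526, 0.051, 0.005], [0.6, 0.114, 0.044]]
14605 (array([   0,    9, 7816, 1770,  130,  226, 1662,  896,   90,    3, 1984,
         18,    0]), array([-0.01 , -0.005,  0.   ,  0.005,  0.01 ,  0.015,  0.02 ,  0.025,
        0.03 ,  0.035,  0.04 ,  0.045,  0.05 ,  0.055]))
scene 0.83 1963
side 0.59 2298
```

View pics/w5.png

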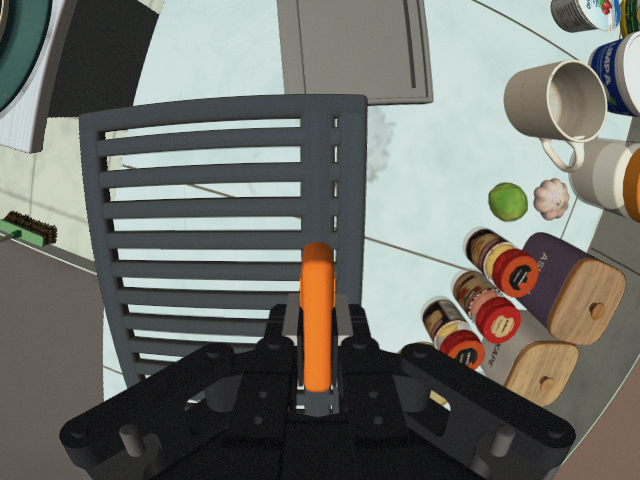

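```bash
python3 -m pendant '[{"dx":0,"dy":0,"dz":0.30,"ax":0.055,"ay":0,"az":0,"jaw":0},{"dx":0,"dy":0,"dz":0.30,"ax":0.055,"ay":0,"az":0,"jaw":0},{"dx":0,"dy":0,"dz":0,"ax":0,"ay":0,"az":0,"jaw":0}]'
cat > tray.py <<'E'
from h import *
import sys
from scipy.optimize import least_squares
s,c=wcam();print(s["ee_pos"],s["tool_rot"]);cv2.imwrite(f"pics/{sys.argv[1]}.png",c["img"])
wreport(c,["lip_edge","tray"])
r=trace("tray",c)[0];p=wcloud(c,r["mask"]);np.save("tray6.npy",p);print(r["conf"],len(p))
lip=p[(p[:,2]>.040)&(p[:,2]<.048)]
rim=p[(p[:,2]>.0265)&(p[:,2]<.033)]
led=p[(p[:,2]>.019)&(p[:,2]<.0245)]
for n,q in(("lip",lip),("rim",rim),("ledge",led)):
    R=cv2.minAreaRect(q[:,:2].astype(np.float32)*1000);print(n,len(q),np.median(q[:,2]).round(4),R,cv2.boxPoints(R).round(0).tolist())
E
python3 tray.py w6
```

```text
time: 8.7
ee_pos: [0.5351, -0.1187, 0.3023]
tool_rot: [173.8, -18.9, 108.2]
force: [0.2, 0.1, -2.3]
opening: 0.0103
finger_force: 69.1
[ 0.53514449 -0.11866562  0.3023145 ] [173.81869146 -18.8577431  108.24794364]
lip_edge 0.63 [278.3 108.6] [0.4605 0.0651 0.039 ]
0.97 8695
lip 1412 0.0432 ((449.5047912597656, 62.03882598876953), (20.726783752441406, 199.2720947265625), 22.40281867980957) [[402.0, 150.0], [478.0, -34.0], [497.0, -26.0], [421.0, 158.0]]
rim 1228 0.0289 ((509.0516662597656, 87.08851623535156), (146.30897521972656, 201.0078582763672), 22.0612850189209) [[404.0, 153.0], [479.0, -34.0], [615.0, 21.0], [539.0, 208.0]]
ledge 1835 0.0213 ((508.5533447265625, 84.57695007324219), (142.6231231689453, 196.1672821044922), 22.288599014282227) [[405.0, 148.0], [480.0, -33.0], [612.0, 21.0], [537.0, 202.0]]
```

View pics/w6.png

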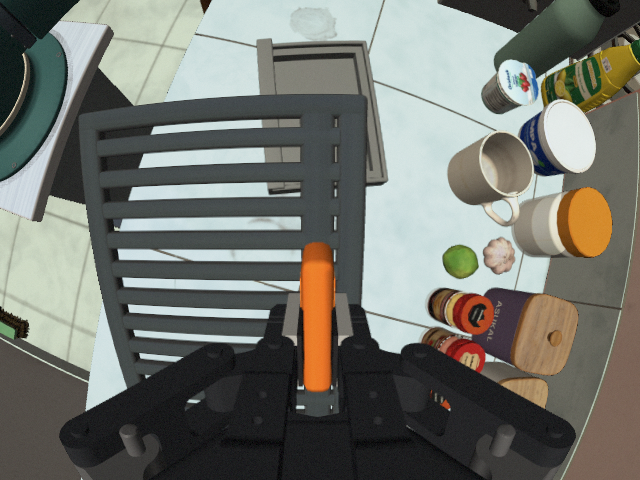

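```bash
cat > inhand.py <<'E'
from h import *
s,c=wcam()
Tt=np.linalg.inv(c["T"]@np.linalg.inv(np.array(c["T_tool_cam"])))
p=wcloud(c,c["z_map"]>0)
q=p@Tt[:3,:3].T+Tt[:3,3]
# grille top plane: tool z ~ +.0064
k=(abs(q[:,2]-.006)<.02)&(q[:,1]>-.13)&(q[:,1]<.04)&(q[:,0]>.02)&(q[:,0]<.11)
g=q[k]; print(len(g),np.percentile(g,[0.5,50,99.5],axis=0).round(4).tolist())
for _ in range(3):
    A=np.c_[g[:,:2],np.ones(len(g))];co=np.linalg.lstsq(A,g[:,2],rcond=None)[0];r=g[:,2]-A@co;g=g[abs(r)<.003]
print("plane z=",co.round(4),len(g))
R=cv2.minAreaRect(g[:,:2].astype(np.float32)*1000);print(R,cv2.boxPoints(R).round(1).tolist())
h=g[(g[:,0]>.03)&(g[:,0]<.085)]
for x0 in(.03,.05,.07):
    b=g[abs(g[:,0]-x0-.005)<.006];print(x0,np.percentile(b[:,1],[.5,99.5]).round(4))
for y0 in(-.09,-.06,-.03,0):
    b=g[abs(g[:,1]-y0)<.006];print("y",y0,np.percentile(b[:,0],99.5).round(4))
E
python3 inhand.py
```

```text
33920 [[0.0215, -0.109, -0.0074], [0.0592, -0.0319, 0.0074], [0.0904, 0.0188, 0.012]]
plane z= [ 0.0004 -0.0017  0.0074] 32763
((55.39512634277344, -45.73505401611328), (70.74598693847656, 130.5838623046875), 0.016765335574746132) [[20.0, 19.5], [20.0, -111.0], [90.80000305175781, -111.0], [90.69999694824219, 19.600000381469727]]
0.03 [-0.109   0.0189]
0.05 [-0.1091  0.0189]
0.07 [-0.1088  0.0189]
y -0.09 0.0904
y -0.06 0.0904
y -0.03 0.0905
y 0 0.0903
```

```bash
cat > plan.py <<'E'
from h import *
import sys
TR=np.array([.509,.0865,0.]);YAW=22.2
def tgt(hx,hz,th,hy=0.):
    Rt=Ro.from_euler("z",YAW,degrees=True)
    Rg=Rt*Ro.from_euler("y",-th,degrees=True)
    # tool axes in grille: x=gy, y=gx, z=-gz
    Rtool=Rg*Ro.from_matrix(np.array([[0,1,0],[1,0,0],[0,0,-1.]]))
    hook=TR+Rt.apply([hx,hy,hz])
    return hook-Rtool.apply([.0006,-.1104,.0114]),Rtool
if __name__=="__main__":
    s=read_state();P=s["ee_pos"];R=Ro.from_euler("xyz",s["tool_rot"],degrees=True)
    for w in sys.argv[1:]:
        p,r=tgt(*map(float,w.split(",")))
        print(w,"d",((p-P)/.08).round(3),"a",((r*R.inv()).as_rotvec(degrees=True)/180).round(4),"tcp",p.round(4),r.as_euler("xyz",degrees=True).round(1));P,R=p,r
E
python3 plan.py -.04,.09,10 -.045,.0285,10 -.063,.0285,10
```

```text
-.04,.09,10 d [ 0.453  2.841 -2.259] a [-0.0904 -0.0565  0.0171] tcp [0.571  0.1112 0.1204] [170.   -0.  112.2]
-.045,.0285,10 d [-0.058 -0.024 -0.769] a [0. 0. 0.] tcp [0.5664 0.1093 0.0589] [170.   -0.  112.2]
-.063,.0285,10 d [-0.208 -0.085  0.   ] a [0. 0. 0.] tcp [0.5497 0.1025 0.0589] [170.   -0.  112.2]
```

```bash
python3 -m pendant '[{"dx":0.065,"dy":0.41,"dz":-0.32,"ax":-0.0226,"ay":-0.0141,"az":0.0043,"jaw":0},{"dx":0.065,"dy":0.41,"dz":-0.32,"ax":-0.0226,"ay":-0.0141,"az":0.0043,"jaw":0},{"dx":0.065,"dy":0.41,"dz":-0.32,"ax":-0.0226,"ay":-0.0141,"az":0.0043,"jaw":0},{"dx":0.065,"dy":0.41,"dz":-0.32,"ax":-0.0226,"ay":-0.0141,"az":0.0043,"jaw":0},{"dx":0.065,"dy":0.40,"dz":-0.32,"ax":0,"ay":0,"az":0,"jaw":0},{"dx":0.065,"dy":0.40,"dz":-0.32,"ax":0,"ay":0,"az":0,"jaw":0},{"dx":0.065,"dy":0.40,"dz":-0.33,"ax":0,"ay":0,"az":0,"jaw":0},{"dx":0,"dy":0,"dz":0,"ax":0,"ay":0,"az":0,"jaw":0},{"dx":0,"dy":0,"dz":0,"ax":0,"ay":0,"az":0,"jaw":0}]'
python3 plan.py -.045,.0285,10 -.063,.0285,10
python3 - <<'E'
from h import *
c=camera("side");cv2.imwrite("pics/s7.png",cv2.resize(c["img"][150:330,130:370],(800,600),interpolation=cv2.INTER_CUBIC))
s,c=wcam();wreport(c,["lip_edge","tray"])
E
```

```text
time: 10.07
ee_pos: [0.5712, 0.1106, 0.1221]
tool_rot: [169.9, -0.0, 112.3]
force: [0.7, 0.5, -2.0]
opening: 0.0108
finger_force: 69.2
-.045,.0285,10 d [-0.06  -0.017 -0.791] a [-0.0003  0.0003 -0.0003] tcp [0.5664 0.1093 0.0589] [170.   -0.  112.2]
-.063,.0285,10 d [-0.208 -0.085  0.   ] a [0. 0. 0.] tcp [0.5497 0.1025 0.0589] [170.   -0.  112.2]
lip_edge 0.59 [112.9 257.1] [0.4594 0.0673 0.039 ]
tray 0.56 [196.7 235.9] [0.5076 0.0871 0.    ]
```

```bash
python3 -m pendant '[{"dx":-0.02,"dy":-0.005,"dz":-0.26,"ax":0,"ay":0,"az":0,"jaw":0},{"dx":-0.02,"dy":-0.005,"dz":-0.26,"ax":0,"ay":0,"az":0,"jaw":0},{"dx":-0.02,"dy":-0.005,"dz":-0.26,"ax":0,"ay":0,"az":0,"jaw":0},{"dx":0,"dy":0,"dz":0,"ax":0,"ay":0,"az":0,"jaw":0},{"dx":0,"dy":0,"dz":0,"ax":0,"ay":0,"az":0,"jaw":0}]'
python3 plan.py -.045,.0285,10 -.063,.0285,10; python3 inhand.py
```

```text
time: 10.9
ee_pos: [0.5667, 0.1092, 0.0596]
tool_rot: [169.9, -0.1, 112.2]
force: [0.2, 1.1, -1.9]
opening: 0.0101
finger_force: 69.2
-.045,.0285,10 d [-0.004  0.001 -0.009] a [-0.0005  0.0002  0.0001] tcp [0.5664 0.1093 0.0589] [170.   -0.  112.2]
-.063,.0285,10 d [-0.208 -0.085  0.   ] a [0. 0. 0.] tcp [0.5497 0.1025 0.0589] [170.   -0.  112.2]
43671 [[0.021, -0.1296, -0.0074], [0.0618, -0.0504, 0.0074], [0.1006, 0.0186, 0.0253]]
plane z= [ 0.0054 -0.0012  0.007 ] 31364
((60.46156311035156, -53.83831024169922), (80.83040618896484, 146.79872131347656), 0.032125916332006454) [[20.0, 19.5], [20.100000381469727, -127.30000305175781], [100.9000015258789, -127.19999694824219], [100.80000305175781, 19.600000381469727]]
0.03 [-0.1088  0.0188]
0.05 [-0.1091  0.0189]
0.07 [-0.1092  0.0188]
y -0.09 0.0907
y -0.06 0.0907
y -0.03 0.0908
y 0 0.0907
```

Free, no contact. Slide under the lip.

```bash
python3 -m pendant '[{"dx":-0.07,"dy":-0.03,"dz":-0.005,"ax":0,"ay":0,"az":0,"jaw":0},{"dx":-0.07,"dy":-0.03,"dz":0,"ax":0,"ay":0,"az":0,"jaw":0},{"dx":-0.07,"dy":-0.025,"dz":0,"ax":0,"ay":0,"az":0,"jaw":0},{"dx":0,"dy":0,"dz":0,"ax":0,"ay":0,"az":0,"jaw":0},{"dx":0,"dy":0,"dz":0,"ax":0,"ay":0,"az":0,"jaw":0},{"dx":0,"dy":0,"dz":0,"ax":0,"ay":0,"az":0,"jaw":0}]'
python3 plan.py -.0635,.027,7 -.0645,.0265,4  -.065,.0262,1.5 -.065,.026,0
python3 - <<'E'
from h import *
c=camera("side");cv2.imwrite("pics/s8.png",cv2.resize(c["img"][150:330,130:370],(800,600),interpolation=cv2.INTER_CUBIC))
E
```

```text
time: 11.7
ee_pos: [0.5498, 0.1024, 0.0589]
tool_rot: [169.9, -0.1, 112.2]
force: [-0.5, 0.3, -2.9]
opening: 0.0107
finger_force: 69.2
-.0635,.027,7 d [ 0.01   0.006 -0.089] a [-0.0068  0.0156  0.0002] tcp [0.5506 0.1028 0.0518] [173.    0.  112.2]
-.0645,.0265,4 d [ 0.002  0.001 -0.077] a [-0.0063  0.0154 -0.    ] tcp [0.5507 0.1029 0.0456] [176.    0.  112.2]
-.065,.0262,1.5 d [ 0.003  0.001 -0.064] a [-0.0052  0.0129  0.    ] tcp [0.5509 0.103  0.0405] [178.5   0.  112.2]
-.065,.026,0 d [ 0.004  0.002 -0.039] a [-0.0031  0.0077  0.    ] tcp [0.5513 0.1031 0.0374] [-180.     0.   112.2]
```

View pics/s8.png

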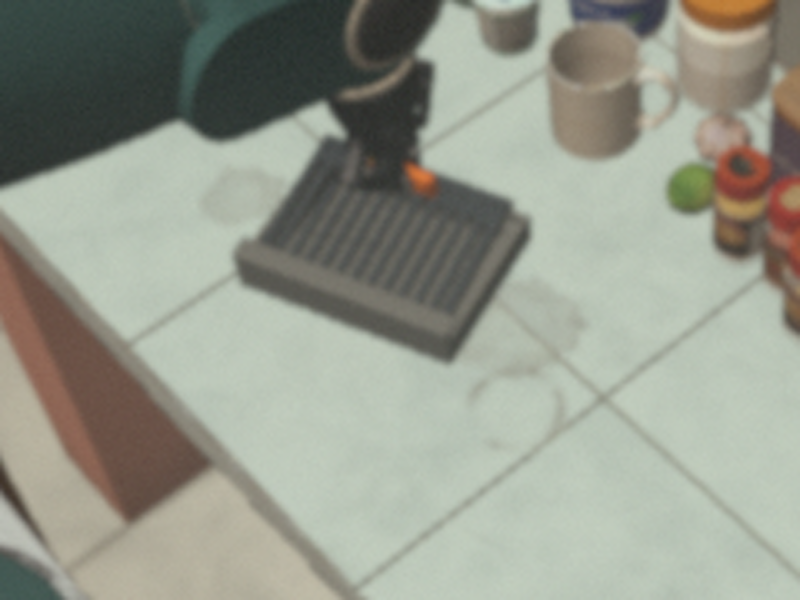

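```bash
python3 -m pendant '[{"dx":0.01,"dy":0.006,"dz":-0.089,"ax":-0.0065,"ay":0.0155,"az":0,"jaw":0},{"dx":0.002,"dy":0.001,"dz":-0.077,"ax":-0.0063,"ay":0.0154,"az":0,"jaw":0},{"dx":0.003,"dy":0.001,"dz":-0.064,"ax":-0.0052,"ay":0.0129,"az":0,"jaw":0},{"dx":0,"dy":0,"dz":0,"ax":0,"ay":0,"az":0,"jaw":0},{"dx":0.004,"dy":0.002,"dz":-0.039,"ax":-0.0031,"ay":0.0077,"az":0,"jaw":0},{"dx":0,"dy":0,"dz":0,"ax":0,"ay":0,"az":0,"jaw":0},{"dx":0,"dy":0,"dz":0,"ax":0,"ay":0,"az":0,"jaw":0}]'
python3 plan.py -.065,.026,0; python3 inhand.py
```

```text
time: 12.62
ee_pos: [0.5512, 0.1031, 0.0375]
tool_rot: [179.9, -0.1, 112.2]
force: [-0.1, -0.5, -2.0]
opening: 0.0105
finger_force: 69.1
-.065,.026,0 d [ 0.001 -0.    -0.001] a [-0.0004  0.0002  0.0002] tcp [0.5513 0.1031 0.0374] [-180.     0.   112.2]
49817 [[0.021, -0.1178, -0.0071], [0.0653, -0.0367, 0.0076], [0.1007, 0.0263, 0.0176]]
plane z= [0.015  0.01   0.0069] 29684
((60.70853042602539, -39.41436767578125), (133.4320831298828, 81.41818237304688), 89.9984359741211) [[20.0, -106.0999984741211], [101.4000015258789, -106.0999984741211], [101.4000015258789, 27.299999237060547], [20.0, 27.299999237060547]]
0.03 [-0.0657  0.0267]
0.05 [-0.0847  0.0268]
0.07 [-0.1002  0.0265]
y -0.09 0.0998
y -0.06 0.1006
y -0.03 0.101
y 0 0.101
```

```bash
python3 -m pendant '[{"dx":0,"dy":0,"dz":-0.012,"ax":0,"ay":0,"az":0,"jaw":0},{"dx":0,"dy":0,"dz":0,"ax":0,"ay":0,"az":0,"jaw":0},{"dx":0,"dy":0,"dz":0,"ax":0,"ay":0,"az":0,"jaw":0.4},{"dx":0,"dy":0,"dz":0,"ax":0,"ay":0,"az":0,"jaw":0.4},{"dx":0,"dy":0,"dz":0,"ax":0,"ay":0,"az":0,"jaw":0.4},{"dx":0,"dy":0,"dz":0.2,"ax":0,"ay":0,"az":0,"jaw":0.4},{"dx":0,"dy":0,"dz":0.6,"ax":0,"ay":0,"az":0,"jaw":0.4},{"dx":0,"dy":-0.3,"dz":0.7,"ax":0,"ay":0,"az":0,"jaw":0.4},{"dx":0,"dy":-0.6,"dz":0.5,"ax":0,"ay":0,"az":0,"jaw":0.6},{"dx":0,"dy":0,"dz":0,"ax":0,"ay":0,"az":0,"jaw":0.6}]'
cat > grl.py <<'E'
from h import *
import sys
s,c=wcam();print(s["ee_pos"],s["tool_rot"]);cv2.imwrite(f"pics/{sys.argv[1]}.png",c["img"])
wreport(c,["tray","lip_edge","dropper"])
for t,z in(("tab",.044),("hook_edge",.026),("grille",.022)):
    for r in pinpoint(t,c)[:1]: print(t,r["conf"],wworld(c,np.array(r["centre"])*[640,480],z).round(4))
for t in("tray","grille"):
    for r in trace(t,c)[:1]:
        p=wcloud(c,r["mask"]);print(t,r["conf"],len(p))
        for lo,hi in((.026,.034),(.04,.047),(.05,.065)):
            q=p[(p[:,2]>lo)&(p[:,2]<hi)]
            if len(q)>9:print(lo,len(q),np.median(q[:,2]).round(4),cv2.minAreaRect(q[:,:2].astype(np.float32)*1000))
        if t=="grille":
            q=p[(p[:,2]>.02)&(p[:,2]<.04)]
            for _ in range(3):
                A=np.c_[q[:,:2]-q[:,:2].mean(0),np.ones(len(q))];co=np.linalg.lstsq(A,q[:,2],rcond=None)[0];q=q[abs(q[:,2]-A@co)<.003]
            print("plane",co.round(4))
E
python3 grl.py w9
```

```text
time: 13.92
ee_pos: [0.5523, 0.029, 0.2015]
tool_rot: [179.6, 0.1, 112.0]
force: [0.7, -0.4, -1.0]
opening: 0.0513
finger_force: 0.0
[0.55233028 0.02903578 0.20149032] [1.79624620e+02 1.05606901e-01 1.12021506e+02]
tray 0.85 [293.3 137.6] [0.5073 0.0849 0.    ]
lip_edge 0.86 [229.9 138.9] [0.4603 0.0672 0.039 ]
tab 0.92 [0.5479 0.1059 0.044 ]
hook_edge 0.67 [0.4498 0.0614 0.026 ]
grille 0.77 [0.5104 0.0876 0.022 ]
tray 0.68 19100
0.026 3991 0.0288 ((516.2467651367188, 90.239501953125), (130.651123046875, 200.33067321777344), 22.577457427978516)
0.04 5370 0.0431 ((492.0453186035156, 80.53726196289062), (112.87236022949219, 199.8294677734375), 22.340576171875)
grille 0.92 20492
0.026 18701 0.0291 ((512.4900512695312, 88.75349426269531), (122.15612030029297, 179.67747497558594), 22.44998550415039)
0.04 66 0.0439 ((502.1606750488281, 83.8938980102539), (94.61328887939453, 56.022186279296875), 22.228944778442383)
0.05 1227 0.0564 ((550.5665283203125, 103.7976303100586), (13.450719833374023, 58.905338287353516), 22.600297927856445)
plane [0.0014 0.0003 0.029 ]
```

View pics/w9.png

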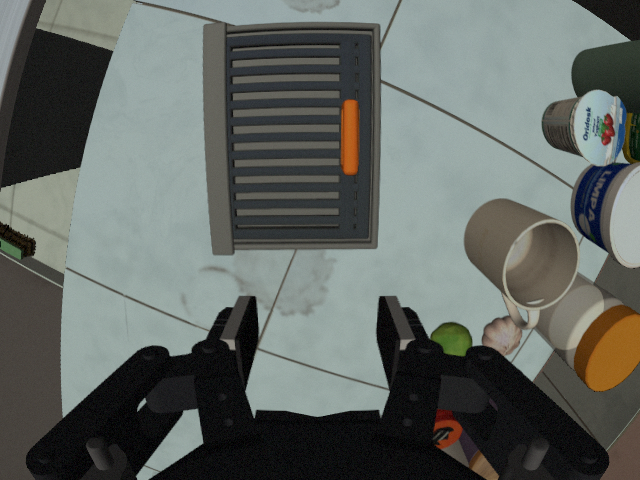

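```bash
python3 -m pendant '[{"dx":-0.055,"dy":-0.72,"dz":0.07,"ax":0,"ay":0,"az":-0.03,"jaw":0.7},{"dx":-0.055,"dy":-0.72,"dz":0.07,"ax":0,"ay":0,"az":-0.03,"jaw":0.7},{"dx":-0.055,"dy":-0.72,"dz":0.07,"ax":0,"ay":0,"az":-0.03,"jaw":0.7},{"dx":-0.055,"dy":-0.72,"dz":0.07,"ax":0,"ay":0,"az":-0.03,"jaw":0.7},{"dx":-0.055,"dy":-0.72,"dz":0.07,"ax":0,"ay":0,"az":-0.03,"jaw":0.7},{"dx":-0.055,"dy":-0.72,"dz":0.07,"ax":0,"ay":0,"az":-0.03,"jaw":0.7},{"dx":-0.055,"dy":-0.72,"dz":0.07,"ax":0,"ay":0,"az":-0.03,"jaw":0.7},{"dx":-0.055,"dy":-0.72,"dz":0.07,"ax":0,"ay":0,"az":-0.03,"jaw":0.7},{"dx":-0.055,"dy":-0.72,"dz":0.07,"ax":0,"ay":0,"az":-0.03,"jaw":0.7},{"dx":0,"dy":0,"dz":0,"ax":0,"ay":0,"az":0,"jaw":0.7}]' 25
cat > drop.py <<'E'
from h import *
import sys
s,c=wcam();print(s["ee_pos"],s["tool_rot"]);cv2.imwrite(f"pics/{sys.argv[1]}.png",c["img"])
wreport(c,["dropper"])
r=trace("dropper",c)[0];p=wcloud(c,r["mask"]);print(r["conf"],len(p))
o=c["T"][:3,3]
for lo,hi in((.005,.03),(.02,.04),(.035,.055),(.063,.076),(.08,.11)):
    q=p[(p[:,2]>lo)&(p[:,2]<hi)]
    if len(q)>8: print(lo,len(q),np.median(q,axis=0).round(4),cv2.minEnclosingCircle(q[:,:2].astype(np.float32)*1000))
q=wcloud(c,c["z_map"]>0); d=np.linalg.norm(q[:,:2]-[.538,-.43],axis=1)
for i in range(.0<1 and 12):
    a=np.degrees(np.arctan2(q[:,1]+.43,q[:,0]-.538))//30
    k=(a==i-6)&(q[:,2]>.03)&(q[:,2]<.35)&(d>.035)&(d<.2)&(np.linalg.norm(q-s["ee_pos"],axis=1)>.17)
    if k.sum()>20: print("obst dir",(i-6)*30,d[k].min().round(3),q[k][:,2].max().round(3))
E
python3 drop.py w10
```

```text
time: 15.62
ee_pos: [0.5108, -0.4903, 0.2456]
tool_rot: [-180.0, -0.1, 63.3]
force: [-0.2, -0.6, 0.2]
opening: 0.0597
finger_force: 0.0
[ 0.51079754 -0.49030497  0.24557189] [-1.79955859e+02 -5.91273303e-02  6.33243345e+01]
dropper 0.69 [315.8 141.4] [ 0.5378 -0.4324  0.    ]
0.65 1057
0.063 227 [ 0.5378 -0.4329  0.0753] ((536.7265014648438, -435.2093200683594), 11.998181343078613)
0.08 226 [ 0.537  -0.4356  0.0971] ((536.7750854492188, -435.67681884765625), 6.706681251525879)
obst dir -150 0.166 0.09
obst dir -120 0.166 0.09
obst dir -60 0.135 0.216
obst dir -30 0.117 0.241
obst dir 0 0.117 0.24
```

```bash
python3 -m pendant '[{"dx":0.16,"dy":0.35,"dz":-0.30,"ax":0,"ay":0,"az":0,"jaw":0.7},{"dx":0.17,"dy":0.34,"dz":-0.30,"ax":0,"ay":0,"az":0,"jaw":0.7},{"dx":0,"dy":0,"dz":-0.30,"ax":0,"ay":0,"az":0,"jaw":0.7},{"dx":0,"dy":0,"dz":-0.50,"ax":0,"ay":0,"az":0,"jaw":0.7},{"dx":0,"dy":0,"dz":-0.50,"ax":0,"ay":0,"az":0,"jaw":0.7},{"dx":0,"dy":0,"dz":-0.40,"ax":0,"ay":0,"az":0,"jaw":0.7},{"dx":0,"dy":0,"dz":-0.20,"ax":0,"ay":0,"az":0,"jaw":0.7},{"dx":0,"dy":0,"dz":-0.13,"ax":0,"ay":0,"az":0,"jaw":0.7},{"dx":0,"dy":0,"dz":0,"ax":0,"ay":0,"az":0,"jaw":0.7}]'
python3 - <<'E'
from h import *
s,c=wcam();cv2.imwrite("pics/w11.png",c["img"])
Tt=np.linalg.inv(c["T"]@np.linalg.inv(np.array(c["T_tool_cam"])))
r=trace("dropper",c)
if r:
    p=wcloud(c,r[0]["mask"]);print(r[0]["conf"],len(p),np.percentile(p,[2,50,98],axis=0).round(4).tolist())
    q=p@Tt[:3,:3].T+Tt[:3,3];print(np.percentile(q,[2,50,98],axis=0).round(4).tolist())
E
```

```text
time: 16.9
ee_pos: [0.5382, -0.4319, 0.0367]
tool_rot: [180.0, -0.1, 63.6]
force: [-0.3, -0.7, 0.9]
opening: 0.0596
finger_force: 0.0
0.74 10011 [[0.5257, -0.4415, 0.0072], [0.5412, -0.4273, 0.0603], [0.5532, -0.4188, 0.0972]]
[[-0.0071, -0.014, -0.0605], [0.0056, 0.0003, -0.0235], [0.0128, 0.0149, 0.0295]]
```

```bash
python3 -m pendant '[{"dx":-0.016,"dy":-0.035,"dz":-0.04,"ax":0,"ay":0,"az":0,"jaw":0.7},{"dx":0,"dy":0,"dz":0,"ax":0,"ay":0,"az":0,"jaw":0.5},{"dx":0,"dy":0,"dz":0,"ax":0,"ay":0,"az":0,"jaw":0.3},{"dx":0,"dy":0,"dz":0,"ax":0,"ay":0,"az":0,"jaw":0.2},{"dx":0,"dy":0,"dz":0,"ax":0,"ay":0,"az":0,"jaw":0.2},{"dx":0,"dy":0,"dz":0,"ax":0,"ay":0,"az":0,"jaw":0.2}]' 25
```

```text
time: 17.75
ee_pos: [0.5368, -0.435, 0.0335]
tool_rot: [179.9, -0.0, 63.6]
force: [-0.3, -0.9, 3.8]
opening: 0.0319
finger_force: 25.0
```

```bash
python3 -m pendant '[{"dx":0,"dy":0,"dz":0.20,"ax":0,"ay":0,"az":0,"jaw":0.2},{"dx":0,"dy":0,"dz":0.50,"ax":0,"ay":0,"az":0,"jaw":0.2},{"dx":0,"dy":0,"dz":0.60,"ax":0,"ay":0,"az":0,"jaw":0.2},{"dx":0,"dy":0.2,"dz":0.5,"ax":0,"ay":0,"az":0,"jaw":0.2},{"dx":-0.06,"dy":0.5,"dz":0.1,"ax":0,"ay":0,"az":0,"jaw":0.2},{"dx":-0.06,"dy":0.65,"dz":0,"ax":0,"ay":0,"az":0,"jaw":0.2},{"dx":-0.06,"dy":0.65,"dz":0,"ax":0,"ay":0,"az":0,"jaw":0.2},{"dx":-0.06,"dy":0.65,"dz":0,"ax":0,"ay":0,"az":0,"jaw":0.2},{"dx":-0.06,"dy":0.65,"dz":0,"ax":0,"ay":0,"az":0,"jaw":0.2},{"dx":-0.06,"dy":0.65,"dz":0,"ax":0,"ay":0,"az":0,"jaw":0.2}]'
python3 -m pendant '[{"dx":-0.04,"dy":0.65,"dz":0,"ax":0,"ay":0,"az":0,"jaw":0.2},{"dx":-0.04,"dy":0.65,"dz":0,"ax":0,"ay":0,"az":0,"jaw":0.2},{"dx":0,"dy":0.55,"dz":0,"ax":0,"ay":0,"az":0,"jaw":0.2},{"dx":0,"dy":0.30,"dz":-0.2,"ax":0,"ay":0,"az":0,"jaw":0.2},{"dx":0,"dy":0,"dz":-0.2,"ax":0,"ay":0,"az":0,"jaw":0.2},{"dx":0,"dy":0,"dz":0,"ax":0,"ay":0,"az":0,"jaw":0.2},{"dx":0,"dy":0,"dz":0,"ax":0,"ay":0,"az":0,"jaw":0.2}]'
python3 - <<'E'
from h import *
s,c=wcam();cv2.imwrite("pics/w12.png",c["img"])
P=s["ee_pos"];print(P,s["tool_rot"]); print("d",((np.array([.5016,.0836,.0635])-P)/.08).round(3))
Tt=np.linalg.inv(c["T"]@np.linalg.inv(np.array(c["T_tool_cam"])))
r=trace("dropper",c)
if r:
    p=wcloud(c,r[0]["mask"]);q=p@Tt[:3,:3].T+Tt[:3,3];print(r[0]["conf"],np.percentile(q,[1,50,99],axis=0).round(4).tolist())
    for lo,hi in((.02,.03),(.005,.02),(-.025,-.01)):
        k=q[(q[:,2]>lo)&(q[:,2]<hi)]
        if len(k)>9:print(lo,len(k),np.percentile(k,[1,50,99],axis=0).round(4).tolist())
for t,z in(("tab",.044),("grille",.022)):
    for r in pinpoint(t,c)[:1]: print(t,r["conf"],wworld(c,np.array(r["centre"])*[640,480],z).round(4))
E
```

```text
time: 19.0
ee_pos: [0.5074, -0.1172, 0.1863]
tool_rot: [179.9, -0.1, 63.6]
force: [0.5, 0.3, -0.0]
opening: 0.0311
finger_force: 25.0
time: 19.88
ee_pos: [0.5017, 0.0524, 0.1539]
tool_rot: [179.9, -0.1, 63.5]
force: [-0.0, 0.1, -0.7]
opening: 0.0315
finger_force: 25.0
[0.50172069 0.05240714 0.15390268] [ 1.79939359e+02 -6.40064554e-02  6.35061251e+01]
d [-0.002  0.39  -1.13 ]
0.65 [[-0.0055, -0.0152, -0.0646], [0.009, -0.0004, -0.0271], [0.0165, 0.0145, 0.0281]]
0.02 341 [[0.0067, -0.0148, 0.0201], [0.0149, 0.0, 0.0239], [0.0166, 0.0149, 0.0298]]
0.005 783 [[0.0058, -0.0153, 0.0051], [0.0147, 0.0, 0.012], [0.0167, 0.0154, 0.0198]]
-0.025 1783 [[-0.004, -0.0156, -0.0249], [0.0138, -0.0008, -0.0194], [0.0165, 0.0148, -0.0103]]
tab 0.56 [0.5502 0.1049 0.044 ]
grille 0.98 [0.5097 0.0863 0.022 ]
```

```bash
python3 -m pendant '[{"dx":0,"dy":0.20,"dz":-0.2,"ax":0,"ay":0,"az":0,"jaw":0.2},{"dx":0,"dy":0.19,"dz":-0.3,"ax":0,"ay":0,"az":0,"jaw":0.2},{"dx":0,"dy":0,"dz":-0.3,"ax":0,"ay":0,"az":0,"jaw":0.2},{"dx":0,"dy":0,"dz":-0.2,"ax":0,"ay":0,"az":0,"jaw":0.2},{"dx":0,"dy":0,"dz":-0.09,"ax":0,"ay":0,"az":0,"jaw":0.2},{"dx":0,"dy":0,"dz":0,"ax":0,"ay":0,"az":0,"jaw":0.2},{"dx":0,"dy":0,"dz":0,"ax":0,"ay":0,"az":0,"jaw":0.2}]'
```

```text
time: 20.95
ee_pos: [0.502, 0.0844, 0.0668]
tool_rot: [179.9, -0.1, 63.6]
force: [0.1, -0.9, -0.3]
opening: 0.0313
finger_force: 25.0
```

```bash
python3 -m pendant '[{"dx":0,"dy":0,"dz":-0.025,"ax":0,"ay":0,"az":0,"jaw":0.2},{"dx":0,"dy":0,"dz":-0.012,"ax":0,"ay":0,"az":0,"jaw":0.2},{"dx":0,"dy":0,"dz":0,"ax":0,"ay":0,"az":0,"jaw":0.2}]'; python3 -m pendant '[{"dx":0,"dy":0,"dz":-0.008,"ax":0,"ay":0,"az":0,"jaw":0.2},{"dx":0,"dy":0,"dz":0,"ax":0,"ay":0,"az":0,"jaw":0.2},{"dx":0,"dy":0,"dz":0,"ax":0,"ay":0,"az":0,"jaw":0.2}]'
```

```text
time: 21.32
ee_pos: [0.5018, 0.0843, 0.0635]
tool_rot: [179.9, -0.1, 63.6]
force: [0.2, -0.1, 3.6]
opening: 0.0315
finger_force: 25.3
time: 21.7
ee_pos: [0.5019, 0.0844, 0.0634]
tool_rot: [179.9, -0.1, 63.6]
force: [-2.2, -1.5, 10.6]
opening: 0.0321
finger_force: 25.7
```

```bash
python3 -m pendant '[{"dx":0,"dy":0,"dz":0.008,"ax":0,"ay":0,"az":0,"jaw":0.2},{"dx":0,"dy":0,"dz":0,"ax":0,"ay":0,"az":0,"jaw":0.42},{"dx":0,"dy":0,"dz":0,"ax":0,"ay":0,"az":0,"jaw":0.5},{"dx":0,"dy":0,"dz":0,"ax":0,"ay":0,"az":0,"jaw":0.65},{"dx":0,"dy":0,"dz":0.1,"ax":0,"ay":0,"az":0,"jaw":0.7},{"dx":0,"dy":0,"dz":0.4,"ax":0,"ay":0,"az":0,"jaw":0.7},{"dx":0,"dy":0,"dz":0.6,"ax":0,"ay":0,"az":0,"jaw":0.7},{"dx":0,"dy":0,"dz":0.7,"ax":0,"ay":0,"az":0,"jaw":0.7},{"dx":-0.1,"dy":-0.6,"dz":0.3,"ax":0,"ay":0,"az":0,"jaw":0.7},{"dx":0,"dy":0,"dz":0,"ax":0,"ay":0,"az":0,"jaw":0.7}]'
python3 grl.py w13
python3 - <<'E'
from h import *
s,c=wcam();r=trace("dropper",c)[0];p=wcloud(c,r["mask"])
for lo,hi in((.092,.108),(.12,.14)):
    q=p[(p[:,2]>lo)&(p[:,2]<hi)]
    if len(q)>8: print(lo,len(q),np.percentile(q[:,2],98),cv2.minEnclosingCircle(q[:,:2].astype(np.float32)*1000))
E
```

```text
time: 22.95
ee_pos: [0.4939, 0.0346, 0.2341]
tool_rot: [179.7, -0.1, 63.4]
force: [-0.3, -0.7, -0.1]
opening: 0.0598
finger_force: 0.0
[0.49385591 0.03455715 0.23408591] [ 1.79742544e+02 -1.44495924e-01  6.34398649e+01]
tray 0.93 [307.2 152.2] [0.5096 0.0866 0.    ]
lip_edge 0.68 [263.7 201.2] [0.4549 0.0662 0.039 ]
dropper 0.59 [297.3 158. ] [0.498  0.0859 0.    ]
tab 0.89 [0.5513 0.1041 0.044 ]
hook_edge 0.75 [0.4485 0.0597 0.026 ]
grille 0.82 [0.5086 0.0891 0.022 ]
tray 0.76 14323
0.026 3107 0.0288 ((516.2808227539062, 90.1669692993164), (130.40530395507812, 201.0914764404297), 22.442739486694336)
0.04 4307 0.0431 ((478.26788330078125, 74.52406311035156), (82.93328094482422, 198.91943359375), 22.38640022277832)
grille 0.56 17516
0.026 14978 0.029 ((512.546630859375, 88.63755798339844), (122.29155731201172, 181.02420043945312), 22.356048583984375)
0.04 89 0.0416 ((501.99090576171875, 83.00732421875), (93.7098388671875, 163.5226287841797), 22.244464874267578)
0.05 1014 0.0564 ((543.41455078125, 104.63224792480469), (54.51947021484375, 49.59811782836914), 83.34440612792969)
plane [0.0011 0.0004 0.029 ]
0.092 472 0.1074231844930086 ((501.5299072265625, 84.35899353027344), 12.22184944152832)
0.12 304 0.1309886693650122 ((501.72381591796875, 83.92426300048828), 6.690039157867432)
```

View pics/w13.png

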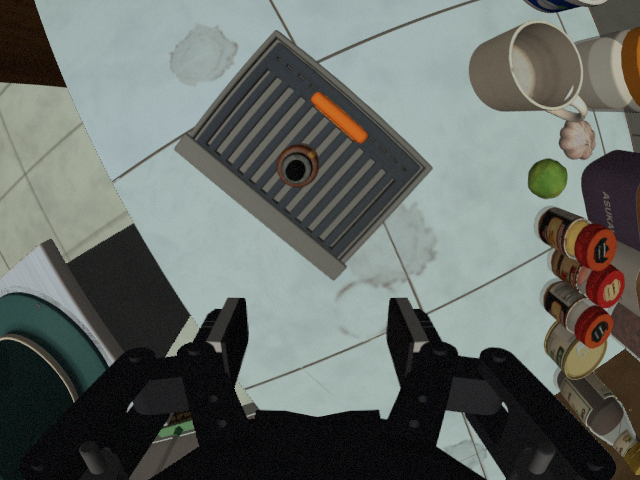

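The bottle stands upright on the bars at pixel (297,167). The collar and teat axes agree to 0.5 mm, the grille is level and home, and the gripper is clear.

```bash
python3 -c "
from station import manip
print(manip.hand_in())"
```

```text
the job is handed in; nothing more can be done
None
```

The grille is hooked under the lip and lying flat in the tray, the dropper bottle stands upright on its bars, and the job was handed in at about 23 s; the hand-in returned no verdict.

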